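# Push the tube rack into the scanning corner

### The arm

A 6-joint arm with a two-finger parallel gripper is mounted at the origin on the work surface. World frame = base frame: x ahead of the robot, y to its left, z up, the work surface at z = 0. Lengths are in m, angles in degrees, forces in N, time in s.
With the tool pointing down it reaches from about 0.325 to 0.75 m from the base axis. Payload 7.6 kg.
Tool frame: the origin (TCP) lies at the very end of the fingers, on their centre line; the grasp point (between the pads) lies r.grasp_offset behind it (r.grasp_offset is the distance from the TCP to the grasp point, in m); z points along the fingers, y is the line along which they close (so a half turn about z gives the same grasp; the last joint's range is limited). The gripper opens to 85 mm and grips with 20 to 120 N. Pads are 22 mm wide; open, the fingers measure 114 mm over their backs; the gripper's body (76 mm by 85 mm) begins 54 mm behind the grasp point. The pads swing forward as they close: fully open they stand 13 mm farther back than shut.
Start: joints at [-68.199, 2.991, 80.254, -0, 96.75, -4.028], TCP at [0.229, -0.473, 0.21] pointing down, gripper open.
Joint ranges: [-166.34, 166.34], [-52.06, 124.39], [6.96, 135.62], [-60.46, 240.46], [14.63, 156.25], [-167.68, 167.68]. Speed limits (degrees/s): [147.25, 147.25, 172.46, 180, 180, 180].

### API

Orientations are given as a 3x3 rotation matrix whose columns are the frame's x, y, z axes.
In Python, from plant import r, vision gives the robot as it stands.
- The arm moves only by the tool step_arm, never from a script. Its argument "moves" is a list of rows, each a list of 3 entries, a list of its own where there are three numbers: the shift along the tool's x, y, z scaled (see below), then the turn, a rotation vector about the tool's x, y, z scaled (see below), then the finger opening in mm, from 0 to 85.4. A call has exactly 10 rows; each row is the pose to reach, as a shift and turn from the pose commanded when the call began, along the tool's axes at that moment; what a row does not reach only later rows make up. The controller multiplies each number of a shift by 0.25 m and each number of a turn by 90 degrees. A row lasts 1/12 s, in which the tool goes at most 41.7 mm and 7.16 degrees, less where a joint would pass 70% of its speed; a pose out of reach is approached as far as the arm can. A call with a number of a shift or a turn outside -1 to 1 is refused whole. A call with a gripper value outside its range is refused whole. The fingers move at their own pace and stop on an object; the grip force is fixed at half the most. Time passes only in rows, so rows that repeat a pose let the fingers close, or fill a call up. It gives the time, the measured TCP pose, the force, the opening and the grip force at its end, in the units of the state.
- r.get_state(): the state, without advancing time (a new reading comes with each control period).
- vision.get_image(name): name is "scene" or "top" or "wrist"; returns a dict with "color" (480x640x3 uint8, blue, green, red), "fovy" (degrees; the focal length in pixels is half the picture's height over the tangent of half this angle, whatever the lens; pixels are square), "cx", "cy" (the principal point, pixels), "k1" (the pictures are not rectified: a ray, as slopes to the right and down, at radius r is drawn at 1 + k1 r^2 times it, then the intrinsics apply), "xyz" and "orientation" of the camera in the world. Camera axes: x right, y down, z forward; pixel columns grow to the right and rows downward; lengths in m; the calibration is good to about 2 mm. A picture is of the moment at which its call begins. There is no depth.
- r.sign_off(): hands the job in; it is judged then, once.
The state is a dict: "clock": time; "joint_pos": joint angles; "dq": joint speeds; "joint_torque": joint torques, N m; "position": TCP position; "orientation": TCP orientation; "contact_force": force on the tool from outside, world axes, zero at the start; "moment": the same for the moment, N m; "width": opening from 0.0 (shut) to 1.0 (fully open); "grip_force": force on a finger pad.
Only numpy, scipy, OpenCV 4.12 (cv2) and the standard library are available. Lean on these libraries where they do the work, as an engineer would, in place of code of your own. Each camera call takes 0.05 s, during which the arm holds its last target. There are 200 camera calls.

### The job

Push the yellow tube rack along the bench into the corner of the aluminium scanning station, so that it sits square over the blue-edged mark with one long side flush against the long back fence and one short side flush against the short side fence beside the white reader. Only push it: the rack must stay flat on the bench, never lifted or tipped. Leave the bottle, the jar and the red tube stand where they are.

Things in the scene. Friction and masses are not known exactly. Their poses are not given: they have to be found in the camera images.
- corner: Fixed scanning station: an L of two aluminium fences, 12 mm thick, 30 mm high. Origin: on the bench, in the inner corner of the L. Back fence: runs 360 mm along own +y, inner face at own x = 0, facing own -x (roughly to the robot). Side fence: runs 150 mm along own -x, inner face at own y = 0, facing own +y. A flat blue-edged white mark, 96 x 132 mm, lies in the corner. Own z is up.
- rack: Loose yellow rack of capped microtubes, 96 mm along own x, 132 mm along own y, 42 mm high (fixed caps to 48 mm); 0.25 to 0.5 kg, slides under a few N. Origin: centre of its underside; z up. Starts inside the open L, up to 0.4 rad askew of the station. Seated, its origin is at x = -48, y = +66 mm in the station's frame, axes parallel to the station's (or half a turn from them).
- bottle_mid (a point): Half-way up a loose upright bottle with blue cap, 48 mm in diameter and 95 mm high, that stands on the bench behind the back fence (on the station's +x side). Leave it alone.
- jar_mid (a point): Half-way up a loose upright jar with red lid, 54 mm in diameter and 70 mm high, that stands on the bench behind the back fence. Leave it alone.
- stand: A loose red block, 40 mm along own x, 110 mm along own y and 30 mm high, with four fixed capped sample tubes upright in it, tops at 70 mm. Origin: centre of its underside. It stands to the right and on the robot's side of the station. Leave it alone.
- reader_top (a point): Centre of the top of the fixed white reader, 75 mm above the bench; the reader is a box 70 mm (own x of the station) by 55 mm, just behind the side fence (on the station's -y side).
Things that resemble listed ones, but are neither listed nor needed, are in the scene too. What is meant by the rack is not black, green or turquoise, and is the larger of those in its own colour.

How it is judged (in metres and radians):
At the end, for the whole second after the job is handed in: The rack stands flat and at rest on the bench in the corner of the station, its centre within 4 mm of the seated place from either fence and its sides within 0.05 rad of parallel to the fences; the bottle, the jar and the stand have not been moved by more than 15 mm (x of rack in the frame of corner between -0.052 and -0.045 m and y of rack in the frame of corner between 0.063 and 0.07 m and angle between the x axis of rack and the x axis of corner, either way round below 0.05 rad and angle between rack's own z axis and vertical below 0.03 rad and height (world z) of rack below 0.003 m and linear speed of rack below 0.01 m/s and distance of each of bottle_mid, jar_mid, stand from where it was at the start of the episode below 0.015 m); the robot touches nothing.
It fails at once if the rack is lifted more than 8 mm off the bench (height (world z) of rack above 0.008 m).
It fails at once if the rack is tipped by more than 0.15 rad (angle between rack's own z axis and vertical above 0.15 rad).
It fails at once if the bottle is moved more than 15 mm (distance of bottle_mid from where it was at the start of the episode above 0.015 m).
It fails at once if the jar is moved more than 15 mm (distance of jar_mid from where it was at the start of the episode above 0.015 m).
It fails at once if the red tube stand is moved more than 15 mm (distance of stand from where it was at the start of the episode above 0.015 m).
It also fails if it takes over 61 s, if anything falls off the work surface, if the arm or the gripper's body presses on something with over 40 N, if the wrist force passes 120 N, or if a joint passes its speed limit or range.

## Working session

There is one attempt and no reset: what is moved stays moved. The work goes in short steps, Python scripts to look and compute and a tool call to move; the robot and the scene stay as the last step left them, time stands still between calls to the robot, and variables do not carry over. Pictures are saved under pics/ and viewed, at most 10 in all, crops included, and the job is handed in when it is done.

Besides the shell and the picture viewer there is one more tool, called after "Emit:" by a JSON object that holds its "op" and its "data". step_arm: Moves the arm, as the interface text tells. Its arguments: {"type":"object","properties":{"moves":{"type":"array"}},"required":["moves"]}

```bash
mkdir -p pics; cat > h.py <<'E'
import numpy as np, cv2, pickle
from plant import r, vision
def grab(n,f=None):
    d=vision.get_image(n)
    if f: cv2.imwrite('pics/'+f,d['color'])
    return d
def cast(d,px,z):
    px=np.atleast_2d(np.array(px,float)); f=240/np.tan(np.radians(d['fovy'])/2)
    K=np.array([[f,0,d['cx']],[0,f,d['cy']],[0,0,1]])
    u=cv2.undistortPoints(px.reshape(-1,1,2),K,np.array([d['k1'],0,0,0,0.]),None,None).reshape(-1,2) if 0 else None
    s=(px-[d['cx'],d['cy']])/f; t=s.copy()
    for _ in range(50): t=s/(1+d['k1']*(t**2).sum(1,keepdims=True))
    w=np.c_[t,np.ones(len(t))]@np.array(d['orientation']).T; c=np.array(d['xyz'])
    return (c+w*((z-c[2])/w[:,2])[:,None])[:,:2]
E
python3 - <<'E'
from h import *
a=grab('top','t0.png');b=grab('scene','s0.png')
for d in(a,b): print({k:v for k,v in d.items() if k!='color'})
s=r.get_state(); print(s['position'],s['orientation'],r.grasp_offset)
E
```

```text
{'fovy': 56.68549027318276, 'cx': 315.2958504962464, 'cy': 238.28223452144036, 'k1': -0.05267336467317809, 'xyz': array([0.44511563, 0.07114534, 0.83146113]), 'orientation': array([[-0.01888092, -0.98386082,  0.17793647],
       [-0.99980719,  0.01953934,  0.00194853],
       [-0.00539385, -0.17786537, -0.98404005]])}
{'fovy': 51.12237818929491, 'cx': 318.8433668601985, 'cy': 231.7623550199289, 'k1': -0.05521255901428088, 'xyz': array([1.14437455, 0.58299712, 0.71755671]), 'orientation': array([[-0.70022619,  0.44290928, -0.5599238 ],
       [ 0.71372602,  0.45262643, -0.53453203],
       [ 0.01668711, -0.77392551, -0.63305675]])}
[ 0.22862597 -0.47227869  0.20958362] [[ 9.00115626e-01  4.35650757e-01 -5.26725778e-04]
 [ 4.35651069e-01 -9.00114748e-01  1.25971908e-03]
 [ 7.46839274e-05 -1.36336147e-03 -9.99999068e-01]] 0.0187
```

View pics/t0.png

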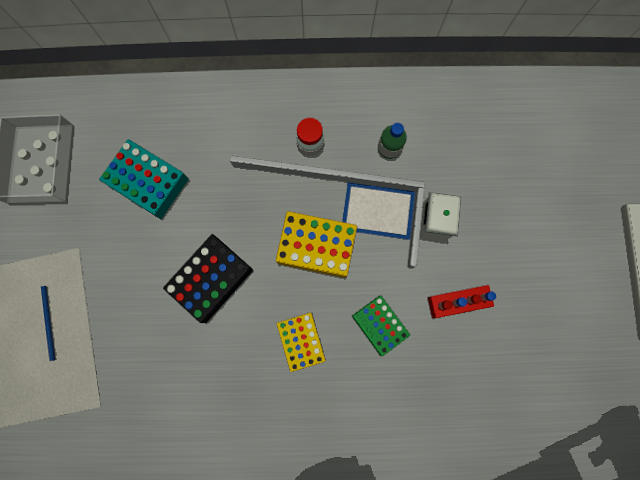

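View pics/s0.png

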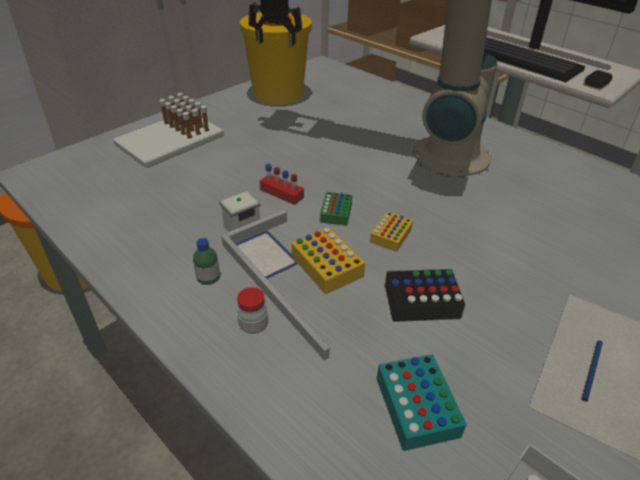

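The things that could be taken for the rack, in the top view:
- large yellow (317,244)
- small yellow (300,342)
- black (208,279)
- turquoise (144,178)
- green (381,325)

I choose the larger yellow one, and will check it in a close crop while measuring.

```bash
cat >> h.py <<'E'
def big(m):
    c=cv2.findContours(m,cv2.RETR_EXTERNAL,cv2.CHAIN_APPROX_NONE)[0]
    return max(c,key=cv2.contourArea)
def rect(p):
    p=np.float32(p); (c,s,a)=cv2.minAreaRect((p*1000).astype(np.float32)); return np.array(c)/1000,s,a
def rackmask(d,vmin=0):
    h=cv2.cvtColor(d['color'],cv2.COLOR_BGR2HSV)
    m=cv2.inRange(h,(18,120,max(vmin,60)),(35,255,255)); return m
E
python3 - <<'E'
from h import *
d=grab('top'); 
im=d['color']; h=cv2.cvtColor(im,cv2.COLOR_BGR2HSV)
cv2.imwrite('pics/c1.png',cv2.resize(im[140:300,225:475],None,fx=3.2,fy=3.2,interpolation=cv2.INTER_CUBIC))
m=rackmask(d); c=big(m)[:,0]; msk=np.zeros_like(m); cv2.drawContours(msk,[c.reshape(-1,1,2)],-1,255,-1)
v=h[...,2][(m>0)&(msk>0)]; print(np.percentile(v,[2,5,10,20,40,60,80,95]))
for vm in(60,140,170,190):
    c=big(rackmask(d,vm))[:,0]; print(vm,rect(cast(d,c,.042)), cv2.boxPoints(cv2.minAreaRect(c)).round(1).tolist())
b=cv2.inRange(h,(100,90,50),(125,255,255)); b[:170]=0;b[250:]=0;b[:,:340]=0;b[:,425:]=0
c=cv2.convexHull(np.argwhere(b)[:,::-1].astype(np.int32))[:,0]
w=cast(d,c,0); print('mark',rect(w)); print(cv2.boxPoints(cv2.minAreaRect(w.astype(np.float32)*1000)).round(1))
E
```

```text
[ 74.   82.6 130.  167.  189.  190.  191.  193. ]
60 (array([0.57753619, 0.07170705]), (131.0408477783203, 99.122802734375), 77.05292510986328) [[274.6000061035156, 263.6000061035156], [285.5, 210.3000030517578], [357.20001220703125, 224.89999389648438], [346.29998779296875, 278.20001220703125]]
140 (array([0.57966638, 0.07113162]), (130.41192626953125, 94.60186767578125), 77.1178970336914) [[275.29998779296875, 261.5], [285.5, 210.5], [356.79998779296875, 224.8000030517578], [346.70001220703125, 275.70001220703125]]
170 (array([0.5799621 , 0.07144551]), (128.62413024902344, 92.45579528808594), 77.2626953125) [[275.70001220703125, 260.5], [285.6000061035156, 210.89999389648438], [356.0, 225.0], [346.1000061035156, 274.6000061035156]]
190 (array([0.57997266, 0.07122217]), (126.71328735351562, 90.14531707763672), 77.26399230957031) [[276.6000061035156, 259.8999938964844], [286.29998779296875, 211.6999969482422], [355.5, 225.5], [345.79998779296875, 273.79998779296875]]
mark (array([ 0.63416827, -0.04695327]), (132.68919372558594, 124.39836120605469), 80.86552429199219)
[[ 562.2 -102.6]
 [ 685.  -122.3]
 [ 706.1    8.7]
 [ 583.3   28.4]]
```

View pics/c1.png

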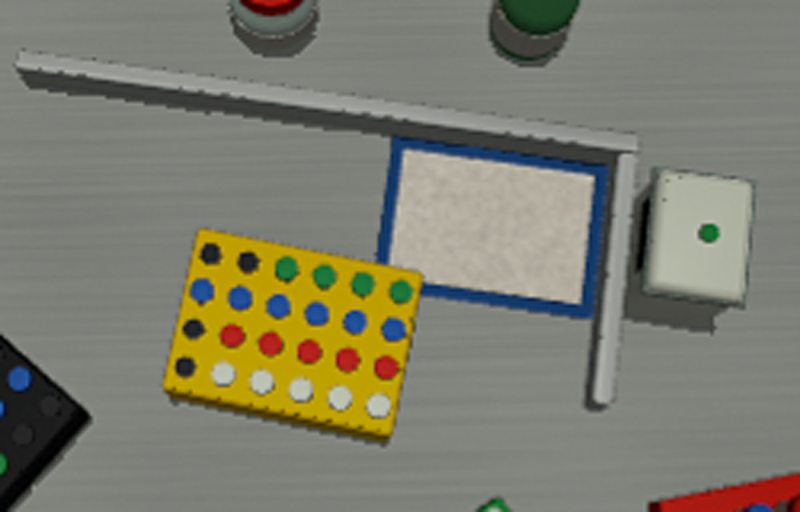

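The crop shows the large yellow rack with 4x6 caps, at pixels (275–357, 210–278). The blue-edged mark has corners near (348,183), (415,192) and (409,239). Next I measure the station frame from the mark's edges and the fences.

```bash
python3 - <<'E'
from h import *
d=grab('top'); im=d['color']; h=cv2.cvtColor(im,cv2.COLOR_BGR2HSV)
b=cv2.inRange(h,(100,90,40),(125,255,255)); b[:170]=0;b[250:]=0;b[:,:343]=0;b[:,425:]=0
b=cv2.bitwise_and(b,255*(np.arange(480)[:,None]<np.where(np.arange(640)<358,222,999)).astype(np.uint8))
n,l,s,_=cv2.connectedComponentsWithStats(b); k=1+s[1:,4].argmax(); b=(l==k)
top=np.array([(u,np.where(b[:,u])[0].min()-.5) for u in range(356,408)])
bot=np.array([(u,np.where(b[:,u])[0].max()+.5) for u in range(368,402)])
rig=np.array([(np.where(b[v])[0].max()+.5,v) for v in range(198,233)])
lef=np.array([(np.where(b[v])[0].min()-.5,v) for v in range(188,215)])
def fit(p):
    vx,vy,x,y=cv2.fitLine(p.astype(np.float32),cv2.DIST_HUBER,0,.001,.001).ravel(); return np.array([x,y]),np.array([vx,vy])
L={n:fit(cast(d,p,0)) for n,p in dict(top=top,bot=bot,rig=rig,lef=lef).items()}
def X(a,b):
    (p,u),(q,v)=L[a],L[b]; t=np.linalg.solve(np.c_[u,-v],q-p); return p+t[0]*u
C={a+b:X(a,b) for a in('top','bot') for b in('rig','lef')}
print(C); print({n:np.degrees(np.arctan2(*v[1][::-1])) for n,v in L.items()})
print(np.linalg.norm(C['toprig']-C['toplef']),np.linalg.norm(C['toprig']-C['botrig']))
# objects: fence top edge corners at z=.03 by eye, stand red, jar, bottle
g=lambda u,v:(225+u/3.2,140+v/3.2)
print('fence outer: left end inner top',cast(d,[g(15,68),g(618,153),g(592,402)],.03))
print('stand top',cast(d,[(429,298),(491,286),(432,318),(494,305)],.03))
print('other y',cast(d,[(313,313),(278,322)],.03), 'green',cast(d,[(380,296),(353,313)],.03))
E
```

```text
{'toprig': array([ 0.6846391 , -0.12280564], dtype=float32), 'toplef': array([0.7061304 , 0.00819654], dtype=float32), 'botrig': array([ 0.59040034, -0.1064877 ], dtype=float32), 'botlef': array([0.6116083 , 0.02435821], dtype=float32)}
{'top': np.float32(80.68344), 'bot': np.float32(80.79334), 'rig': np.float32(-9.823664), 'lef': np.float32(-9.702777)}
0.13275334 0.0956411
fence outer: left end inner top [[ 0.74186916  0.2324402 ]
 [ 0.68226483 -0.12165994]
 [ 0.53626228 -0.0979821 ]]
stand top [[ 0.47723374 -0.12898735]
 [ 0.49608421 -0.24319281]
 [ 0.44175126 -0.1322274 ]
 [ 0.46194583 -0.24579799]]
other y [[0.45504935 0.07936715]
 [0.44037577 0.14176997]] green [[ 0.48272554 -0.0411295 ]
 [ 0.45365123  0.00821837]]
```

```bash
cat >> h.py <<'E'
from scipy.spatial.transform import Rotation as Ro
O=np.array([.6843,-.1225]); A=-9.5
ex=np.array([np.cos(np.radians(A)),np.sin(np.radians(A))]); ey=np.array([-ex[1],ex[0]])
st=lambda w:np.array([(w-O)@ex,(w-O)@ey])
def plan(sx,sy,z,yaw):  # station coords
    s=r.get_state(); p=np.array(s['position']); R0=np.array(s['orientation'])
    t=np.r_[O+sx*ex+sy*ey,z]; c,n=np.cos(np.radians(yaw+A)),np.sin(np.radians(yaw+A))
    R=np.array([[c,n,0],[n,-c,0],[0,0,-1]])
    print('t',round(s['clock'],2),'now',st(p[:2]).round(4),p[2].round(4),'F',np.round(s['contact_force'],1),'->',t.round(3),
     'shift',(R0.T@(t-p)/.25).round(3),'turn',(Ro.from_matrix(R0.T@R).as_rotvec(degrees=True)/90).round(3))
def rack():
    d=grab('top'); c=big(rackmask(d,140))[:,0]; c,s,a=rect(cast(d,c,.042))
    print('rack st',st(c).round(4),np.round(s,1),'ang',round((a if s[0]>s[1] else a-90)-90-A,1)); return d
E
python3 -c "
from h import *
plan(-.218,.174,.2,0)"
```

```text
t 0.2 now [-0.3916 -0.4203] 0.2098 F [-0.   0.2  0.3] -> [0.498 0.085 0.2  ] shift [ 1.941 -1.538  0.041] turn [-0.001  0.     0.393]
```

Emit:
{"op": "step_arm", "data": {"moves": [[[0.1, -0.08, 0], [0, 0, 0.04], 60], [[0.25, -0.2, 0], [0, 0, 0.1], 60], [[0.4, -0.32, 0], [0, 0, 0.16], 60], [[0.52, -0.42, 0], [0, 0, 0.22], 60], [[0.64, -0.52, 0], [0, 0, 0.28], 60], [[0.76, -0.62, 0], [0, 0, 0.33], 60], [[0.86, -0.7, 0], [0, 0, 0.39], 60], [[0.94, -0.76, 0], [0, 0, 0.39], 60], [[1, -0.8, 0], [0, 0, 0.39], 60], [[1, -0.8, 0], [0, 0, 0.39], 60]]}}

```text
clock: 1.03
position: [0.3677, -0.1812, 0.2103]
orientation: [[0.988, -0.157, 0.001], [-0.157, -0.988, 0.001], [0.001, -0.001, -1.0]]
contact_force: [-0.3, -0.3, 0.8]
width: 0.702
grip_force: 0.0
```

```bash
python3 -c "
from h import *
plan(-.218,.174,.1,0);print(r.get_state()['width'])"
```

```text
t 1.03 now [-0.3026 -0.1101] 0.2103 F [-0.3 -0.3  0.8] -> [0.498 0.085 0.1  ] shift [ 0.347 -1.133  0.442] turn [-0.    -0.     0.005]
0.7015633882867259
```

Emit:
{"op": "step_arm", "data": {"moves": [[[0.05, -0.12, 0], [0, 0, 0], 60], [[0.09, -0.26, 0], [0, 0, 0], 60], [[0.13, -0.4, 0], [0, 0, 0], 60], [[0.18, -0.54, 0], [0, 0, 0], 60], [[0.22, -0.68, 0.05], [0, 0, 0.005], 60], [[0.27, -0.8, 0.15], [0, 0, 0.005], 60], [[0.31, -0.9, 0.25], [0, 0, 0.005], 60], [[0.34, -0.97, 0.35], [0, 0, 0.005], 60], [[0.345, -1, 0.43], [0, 0, 0.005], 60], [[0.345, -1, 0.44], [0, 0, 0.005], 60]]}}

```text
clock: 1.87
position: [0.49, 0.0498, 0.0957]
orientation: [[0.986, -0.167, -0.008], [-0.167, -0.986, -0.0], [-0.008, 0.002, -1.0]]
contact_force: [-0.3, 0.3, -1.2]
width: 0.706
grip_force: 0.0
```

```bash
python3 -c "
from h import *
plan(-.218,.174,.010,0)"
```

```text
t 1.87 now [-0.22    0.1379] 0.0957 F [-0.3  0.3 -1.2] -> [0.498 0.085 0.01 ] shift [ 0.01  -0.145  0.342] turn [ 0.001  0.005 -0.001]
```

Emit:
{"op": "step_arm", "data": {"moves": [[[0.01, -0.07, 0], [0, 0, 0], 60], [[0.01, -0.14, 0], [0, 0, 0], 60], [[0.01, -0.14, 0.06], [0, 0, 0], 60], [[0.01, -0.14, 0.13], [0, 0, 0], 60], [[0.01, -0.14, 0.2], [0, 0, 0], 60], [[0.01, -0.14, 0.26], [0, 0, 0], 60], [[0.01, -0.14, 0.31], [0, 0, 0], 60], [[0.01, -0.14, 0.34], [0, 0, 0], 60], [[0.01, -0.14, 0.36], [0, 0, 0], 60], [[0.01, -0.14, 0.36], [0, 0, 0], 60]]}}

```text
clock: 2.7
position: [0.5003, 0.0825, 0.0101]
orientation: [[0.986, -0.17, -0.001], [-0.17, -0.986, -0.0], [-0.001, 0.0, -1.0]]
contact_force: [0.4, 0.7, -0.1]
width: 0.702
grip_force: 0.0
```

```bash
python3 -c "
from h import *
plan(-.131,.174,.010,0);d=rack();cv2.imwrite('pics/t1.png',d['color'][100:400,200:600])"
```

```text
t 2.7 now [-0.2153  0.1719] 0.0101 F [ 0.4  0.7 -0.1] -> [0.584 0.071 0.01 ] shift [ 0.337 -0.01   0.   ] turn [ 0.     0.    -0.003]
rack st [-0.1137  0.1726] [130.3  51.5] ang -3.2
```

View pics/t1.png

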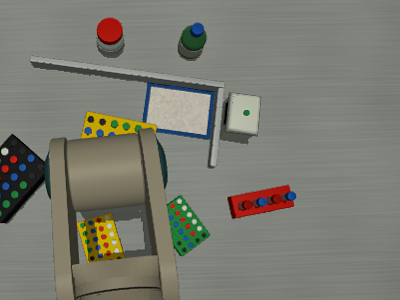

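The arm hides most of the rack from above, but the rack's position is unchanged. Pushing +x now.

Emit:
{"op": "step_arm", "data": {"moves": [[[0.02, 0, 0], [0, 0, 0], 60], [[0.04, 0, 0], [0, 0, 0], 60], [[0.06, 0, 0], [0, 0, 0], 60], [[0.08, 0, 0], [0, 0, 0], 60], [[0.1, 0, 0], [0, 0, 0], 60], [[0.12, 0, 0], [0, 0, 0], 60], [[0.14, 0, 0], [0, 0, 0], 60], [[0.16, 0, 0], [0, 0, 0], 60], [[0.175, 0, 0], [0, 0, 0], 60], [[0.19, 0, 0], [0, 0, 0], 60]]}}

```text
clock: 3.58
position: [0.5476, 0.0752, 0.0102]
orientation: [[0.986, -0.169, -0.0], [-0.169, -0.986, -0.0], [-0.0, 0.0, -1.0]]
contact_force: [-1.6, 0.2, 1.0]
width: 0.699
grip_force: 1.0
```

```bash
python3 -c "
from h import *
plan(-.122,.174,.010,0);d=grab('scene');cv2.imwrite('pics/s1.png',cv2.resize(d['color'][180:380,180:480],None,fx=2.5,fy=2.5))"
```

```text
t 3.58 now [-0.1675  0.1725] 0.0102 F [-1.6  0.2  1. ] -> [0.593 0.069 0.01 ] shift [ 0.182 -0.007  0.001] turn [ 0.     0.    -0.002]
```

View pics/s1.png

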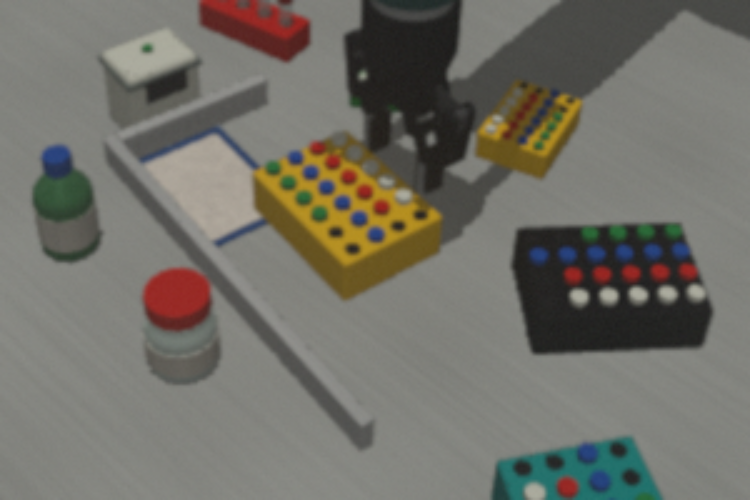

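The scene view shows both fingers low against the rack's long side (crop about (380,150) and (430,180)), and the rack is flat and moving toward the fence. Continuing.

Emit:
{"op": "step_arm", "data": {"moves": [[[0.02, 0, 0], [0, 0, 0], 60], [[0.04, 0, 0], [0, 0, 0], 60], [[0.06, 0, 0], [0, 0, 0], 60], [[0.08, 0, 0], [0, 0, 0], 60], [[0.1, 0, 0], [0, 0, 0], 60], [[0.12, 0, 0], [0, 0, 0], 60], [[0.14, 0, 0], [0, 0, 0], 60], [[0.155, 0, 0], [0, 0, 0], 60], [[0.165, 0, 0], [0, 0, 0], 60], [[0.175, 0, 0], [0, 0, 0], 60]]}}

```text
clock: 4.47
position: [0.5906, 0.0678, 0.0102]
orientation: [[0.986, -0.169, -0.0], [-0.169, -0.986, -0.0], [-0.0, 0.0, -1.0]]
contact_force: [-0.6, 0.1, 0.1]
width: 0.702
grip_force: 0.6
```

Emit:
{"op": "step_arm", "data": {"moves": [[[-0.05, 0, 0], [0, 0, 0], 60], [[-0.12, 0, 0], [0, 0, 0], 60], [[-0.12, 0, -0.05], [0, 0, 0], 60], [[-0.12, 0, -0.15], [0, 0, 0], 60], [[-0.12, 0, -0.25], [0, 0, 0], 60], [[-0.12, 0, -0.35], [0, 0, 0], 60], [[-0.12, -0.1, -0.45], [0, 0, -0.05], 60], [[-0.12, -0.25, -0.5], [0, 0, -0.12], 60], [[-0.12, -0.4, -0.5], [0, 0, -0.2], 60], [[-0.12, -0.5, -0.5], [0, 0, -0.27], 60]]}}

```text
clock: 5.3
position: [0.5835, 0.1991, 0.1385]
orientation: [[0.966, 0.259, 0.005], [0.259, -0.966, 0.002], [0.006, -0.001, -1.0]]
contact_force: [-0.3, 0.2, -0.4]
width: 0.703
grip_force: 0.0
```

```bash
python3 -c "
from h import *
d=rack();cv2.imwrite('pics/t2.png',d['color'][100:400,200:600]);plan(-.062,.28,.135,90)"
```

```text
rack st [-0.066   0.1758] [130.7  94.8] ang -0.2
t 5.35 now [-0.1536  0.3038] 0.1373 F [-0.8  3.  -0.4] -> [0.669 0.164 0.135] shift [0.292 0.242 0.01 ] turn [ 0.    -0.003 -0.722]
```

View pics/t2.png

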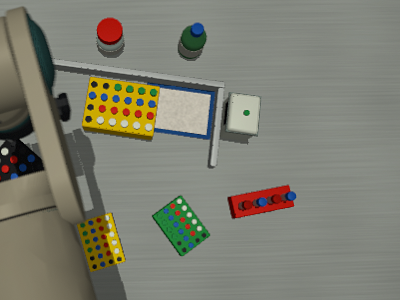

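The rack is at (-66, 176) mm in the station frame and square to 0.2°. Next the -y push from its far end, with the tool turned 90°.

Emit:
{"op": "step_arm", "data": {"moves": [[[0.03, 0.03, 0], [0, 0, -0.075], 60], [[0.08, 0.07, 0], [0, 0, -0.15], 60], [[0.13, 0.11, 0], [0, 0, -0.225], 60], [[0.18, 0.15, 0], [0, 0, -0.3], 60], [[0.22, 0.19, 0], [0, 0, -0.375], 60], [[0.26, 0.22, 0], [0, 0, -0.45], 60], [[0.29, 0.24, 0], [0, 0, -0.525], 60], [[0.29, 0.24, 0], [0, 0, -0.6], 60], [[0.29, 0.24, 0], [0, 0, -0.67], 60], [[0.29, 0.24, 0], [0, 0, -0.72], 60]]}}

```text
clock: 6.18
position: [0.668, 0.156, 0.1363]
orientation: [[0.179, 0.984, 0.002], [0.984, -0.179, 0.0], [0.0, 0.002, -1.0]]
contact_force: [-0.3, 0.3, 0.0]
width: 0.704
grip_force: 0.0
```

```bash
python3 -c "
from h import *
plan(-.066,.28,.010,90)"
```

```text
t 6.18 now [-0.062  0.272] 0.1363 F [-0.3  0.3  0. ] -> [0.665 0.165 0.01 ] shift [ 0.032 -0.017  0.505] turn [ 0.001 -0.    -0.009]
```

Emit:
{"op": "step_arm", "data": {"moves": [[[0.03, -0.015, 0.05], [0, 0, -0.01], 60], [[0.03, -0.015, 0.12], [0, 0, -0.01], 60], [[0.03, -0.015, 0.19], [0, 0, -0.01], 60], [[0.03, -0.015, 0.26], [0, 0, -0.01], 60], [[0.03, -0.015, 0.33], [0, 0, -0.01], 60], [[0.03, -0.015, 0.39], [0, 0, -0.01], 60], [[0.03, -0.015, 0.44], [0, 0, -0.01], 60], [[0.03, -0.015, 0.48], [0, 0, -0.01], 60], [[0.03, -0.015, 0.505], [0, 0, -0.01], 60], [[0.03, -0.015, 0.505], [0, 0, -0.01], 60]]}}

```text
clock: 7.02
position: [0.6641, 0.1644, 0.0073]
orientation: [[0.169, 0.986, -0.002], [0.986, -0.169, -0.0], [-0.001, -0.002, -1.0]]
contact_force: [-0.7, -0.4, 0.3]
width: 0.701
grip_force: 0.0
```

```bash
python3 -c "
from h import *
plan(-.066,.144,.010,90)"
```

```text
t 7.02 now [-0.0672  0.2796] 0.0073 F [-0.7 -0.4  0.3] -> [0.643 0.03  0.01 ] shift [-0.543  0.007 -0.01 ] turn [-0.001  0.001 -0.003]
```

Emit:
{"op": "step_arm", "data": {"moves": [[[-0.03, 0, -0.01], [0, 0, 0], 60], [[-0.055, 0, -0.01], [0, 0, 0], 60], [[-0.08, 0, -0.01], [0, 0, 0], 60], [[-0.1, 0, -0.01], [0, 0, 0], 60], [[-0.12, 0, -0.01], [0, 0, 0], 60], [[-0.14, 0, -0.01], [0, 0, 0], 60], [[-0.16, 0, -0.01], [0, 0, 0], 60], [[-0.18, 0, -0.01], [0, 0, 0], 60], [[-0.2, 0, -0.01], [0, 0, 0], 60], [[-0.22, 0, -0.01], [0, 0, 0], 60]]}}

```text
clock: 7.85
position: [0.6556, 0.1099, 0.0117]
orientation: [[0.169, 0.986, 0.0], [0.986, -0.169, 0.0], [0.0, 0.0, -1.0]]
contact_force: [1.1, 1.6, 1.6]
width: 0.701
grip_force: 1.1
```

Emit:
{"op": "step_arm", "data": {"moves": [[[-0.02, 0, 0], [0, 0, 0], 60], [[-0.04, 0, 0], [0, 0, 0], 60], [[-0.06, 0, 0], [0, 0, 0], 60], [[-0.08, 0, 0], [0, 0, 0], 60], [[-0.1, 0, 0], [0, 0, 0], 60], [[-0.12, 0, 0], [0, 0, 0], 60], [[-0.14, 0, 0], [0, 0, 0], 60], [[-0.16, 0, 0], [0, 0, 0], 60], [[-0.18, 0, 0], [0, 0, 0], 60], [[-0.2, 0, 0], [0, 0, 0], 60]]}}

```text
clock: 8.68
position: [0.647, 0.0604, 0.0115]
orientation: [[0.169, 0.986, 0.0], [0.986, -0.169, -0.0], [-0.0, 0.0, -1.0]]
contact_force: [0.9, 2.4, 1.8]
width: 0.705
grip_force: 1.1
```

```bash
python3 -c "
from h import *
plan(-.066,.144,.010,90);d=rack()"
```

```text
t 8.68 now [-0.0669  0.1742] 0.0115 F [0.9 2.4 1.8] -> [0.643 0.03  0.01 ] shift [-0.121  0.004  0.006] turn [ 0.     0.    -0.002]
rack st [-0.0569  0.0444] [82.8 34.7] ang -77.0
```

Emit:
{"op": "step_arm", "data": {"moves": [[[-0.015, 0, 0], [0, 0, 0], 60], [[-0.03, 0, 0], [0, 0, 0], 60], [[-0.045, 0, 0], [0, 0, 0], 60], [[-0.06, 0, 0], [0, 0, 0], 60], [[-0.075, 0, 0], [0, 0, 0], 60], [[-0.09, 0, 0], [0, 0, 0], 60], [[-0.1, 0, 0], [0, 0, 0], 60], [[-0.11, 0, 0], [0, 0, 0], 60], [[-0.115, 0, 0], [0, 0, 0], 60], [[-0.115, 0, 0], [0, 0, 0], 60]]}}

```text
clock: 9.57
position: [0.6422, 0.0321, 0.0114]
orientation: [[0.169, 0.986, -0.0], [0.986, -0.169, -0.0], [-0.0, -0.0, -1.0]]
contact_force: [0.2, -0.5, -0.8]
width: 0.703
grip_force: 0.0
```

Emit:
{"op": "step_arm", "data": {"moves": [[[-0.002, 0, 0], [0, 0, 0], 60], [[-0.004, 0, 0], [0, 0, 0], 60], [[-0.005, 0, 0], [0, 0, 0], 60], [[-0.006, 0, 0], [0, 0, 0], 60], [[-0.007, 0, 0], [0, 0, 0], 60], [[-0.008, 0, 0], [0, 0, 0], 60], [[-0.008, 0, 0], [0, 0, 0], 60], [[-0.008, 0, 0], [0, 0, 0], 60], [[-0.008, 0, 0], [0, 0, 0], 60], [[-0.008, 0, 0], [0, 0, 0], 60]]}}

```text
clock: 10.4
position: [0.6419, 0.0306, 0.0115]
orientation: [[0.169, 0.986, -0.0], [0.986, -0.169, -0.0], [-0.0, -0.0, -1.0]]
contact_force: [0.0, 1.4, -0.4]
width: 0.699
grip_force: 0.5
```

```bash
python3 -c "
from h import *
plan(-.066,.142,.010,90)"
```

```text
t 10.4 now [-0.0671  0.144 ] 0.0115 F [ 0.   1.4 -0.4] -> [0.643 0.028 0.01 ] shift [-0.008  0.004  0.006] turn [-0.     0.    -0.002]
```

Creep on, watching for the force to rise at the fence.

Emit:
{"op": "step_arm", "data": {"moves": [[[-0.001, 0, 0], [0, 0, 0], 60], [[-0.002, 0, 0], [0, 0, 0], 60], [[-0.003, 0, 0], [0, 0, 0], 60], [[-0.004, 0, 0], [0, 0, 0], 60], [[-0.005, 0, 0], [0, 0, 0], 60], [[-0.006, 0, 0], [0, 0, 0], 60], [[-0.006, 0, 0], [0, 0, 0], 60], [[-0.006, 0, 0], [0, 0, 0], 60], [[-0.006, 0, 0], [0, 0, 0], 60], [[-0.006, 0, 0], [0, 0, 0], 60]]}}

```text
clock: 11.23
position: [0.6417, 0.029, 0.0116]
orientation: [[0.169, 0.986, 0.0], [0.986, -0.169, -0.0], [-0.0, 0.0, -1.0]]
contact_force: [-0.2, 1.2, -1.0]
width: 0.704
grip_force: 0.3
```

Emit:
{"op": "step_arm", "data": {"moves": [[[-0.001, 0, 0], [0, 0, 0], 60], [[-0.002, 0, 0], [0, 0, 0], 60], [[-0.003, 0, 0], [0, 0, 0], 60], [[-0.004, 0, 0], [0, 0, 0], 60], [[-0.004, 0, 0], [0, 0, 0], 60], [[-0.004, 0, 0], [0, 0, 0], 60], [[-0.004, 0, 0], [0, 0, 0], 60], [[-0.004, 0, 0], [0, 0, 0], 60], [[-0.004, 0, 0], [0, 0, 0], 60], [[-0.004, 0, 0], [0, 0, 0], 60]]}}

```text
clock: 12.07
position: [0.6415, 0.0287, 0.0116]
orientation: [[0.168, 0.986, 0.0], [0.986, -0.168, 0.001], [0.001, -0.0, -1.0]]
contact_force: [-0.5, 5.0, -0.2]
width: 0.705
grip_force: 2.6
```

The force rises to 5 N while the tool stalls at y ≈ 142 mm, so the rack is on the side fence. Back off, lift and turn back for the +x push.

Emit:
{"op": "step_arm", "data": {"moves": [[[0.04, 0, 0], [0, 0, 0], 60], [[0.12, 0, 0], [0, 0, 0], 60], [[0.16, 0, -0.05], [0, 0, 0], 60], [[0.16, 0, -0.18], [0, 0, 0], 60], [[0.16, 0, -0.32], [0, 0, 0], 60], [[0.16, 0.05, -0.45], [0, 0, 0.07], 60], [[0.16, -0.1, -0.5], [0, 0, 0.14], 60], [[0.14, -0.2, -0.5], [0, 0, 0.21], 60], [[0.08, -0.3, -0.5], [0, 0, 0.28], 60], [[0, -0.4, -0.5], [0, 0, 0.35], 60]]}}

```text
clock: 12.9
position: [0.5423, 0.0456, 0.1377]
orientation: [[0.662, 0.75, 0.002], [0.75, -0.662, -0.001], [0.0, 0.002, -1.0]]
contact_force: [-0.3, -0.6, 0.9]
width: 0.704
grip_force: 0.0
```

```bash
python3 -c "
from h import *
plan(-.155,.069,.135,0)"
```

```text
t 12.9 now [-0.1678  0.1423] 0.1377 F [-0.3 -0.6  0.9] -> [ 0.543 -0.029  0.135] shift [-0.222  0.199  0.011] turn [ 0.001 -0.001  0.645]
```

Emit:
{"op": "step_arm", "data": {"moves": [[[-0.03, 0.03, 0], [0, 0, 0.07], 60], [[-0.07, 0.06, 0], [0, 0, 0.14], 60], [[-0.11, 0.1, 0], [0, 0, 0.21], 60], [[-0.15, 0.13, 0], [0, 0, 0.28], 60], [[-0.18, 0.16, 0], [0, 0, 0.35], 60], [[-0.2, 0.18, 0], [0, 0, 0.42], 60], [[-0.22, 0.2, 0], [0, 0, 0.49], 60], [[-0.22, 0.2, 0], [0, 0, 0.56], 60], [[-0.22, 0.2, 0], [0, 0, 0.63], 60], [[-0.22, 0.2, 0], [0, 0, 0.645], 60]]}}

```text
clock: 13.73
position: [0.5446, -0.0296, 0.1377]
orientation: [[0.986, -0.166, 0.001], [-0.166, -0.986, -0.001], [0.001, 0.001, -1.0]]
contact_force: [-0.0, 0.8, 0.1]
width: 0.701
grip_force: 0.0
```

```bash
python3 -c "
from h import *
plan(-.153,.069,.01,0);d=grab('top'); cv2.imwrite('pics/t3.png',d['color'][100:400,200:600])"
```

```text
t 13.73 now [-0.1531  0.0686] 0.1377 F [-0.   0.8  0.1] -> [ 0.545 -0.029  0.01 ] shift [-0.    -0.002  0.511] turn [ 0.001 -0.001 -0.   ]
```

View pics/t3.png

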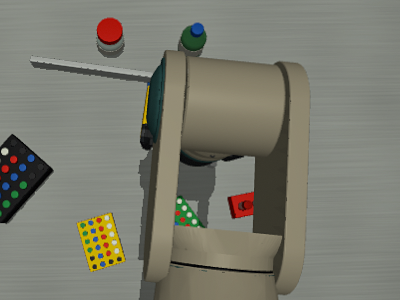

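The arm covers the station here, and only a strip of the rack's left end shows, at (347,205) in the full picture. The clearances are known, so I descend and push.

Emit:
{"op": "step_arm", "data": {"moves": [[[0, 0, 0.05], [0, 0, 0], 60], [[0, 0, 0.12], [0, 0, 0], 60], [[0, 0, 0.19], [0, 0, 0], 60], [[0, 0, 0.26], [0, 0, 0], 60], [[0, 0, 0.33], [0, 0, 0], 60], [[0, 0, 0.39], [0, 0, 0], 60], [[0, 0, 0.44], [0, 0, 0], 60], [[0, 0, 0.48], [0, 0, 0], 60], [[0, 0, 0.505], [0, 0, 0], 60], [[0, 0, 0.505], [0, 0, 0], 60]]}}

```text
clock: 14.62
position: [0.5435, -0.0292, 0.0088]
orientation: [[0.987, -0.16, -0.002], [-0.16, -0.987, 0.0], [-0.002, 0.0, -1.0]]
contact_force: [-0.0, 0.1, 0.6]
width: 0.699
grip_force: 0.0
```

Emit:
{"op": "step_arm", "data": {"moves": [[[0.025, 0, 0], [0, 0, 0], 60], [[0.05, 0, 0], [0, 0, 0], 60], [[0.075, 0, 0], [0, 0, 0], 60], [[0.095, 0, 0], [0, 0, 0], 60], [[0.11, 0, 0], [0, 0, 0], 60], [[0.125, 0, 0], [0, 0, 0], 60], [[0.135, 0, 0], [0, 0, 0], 60], [[0.145, 0, 0], [0, 0, 0], 60], [[0.155, 0, 0], [0, 0, 0], 60], [[0.16, 0, 0], [0, 0, 0], 60]]}}

```text
clock: 15.45
position: [0.584, -0.0358, 0.0102]
orientation: [[0.987, -0.161, -0.0], [-0.161, -0.987, -0.0], [-0.0, 0.0, -1.0]]
contact_force: [-1.3, 0.1, 1.0]
width: 0.704
grip_force: 1.1
```

```bash
python3 -c "
from h import *
plan(-.106,.069,.01,0)"
```

```text
t 15.45 now [-0.1133  0.069 ] 0.0102 F [-1.3  0.1  1. ] -> [ 0.591 -0.037  0.01 ] shift [0.029 0.    0.001] turn [0.    0.    0.003]
```

Emit:
{"op": "step_arm", "data": {"moves": [[[0.004, 0, 0], [0, 0, 0], 60], [[0.008, 0, 0], [0, 0, 0], 60], [[0.012, 0, 0], [0, 0, 0], 60], [[0.015, 0, 0], [0, 0, 0], 60], [[0.018, 0, 0], [0, 0, 0], 60], [[0.02, 0, 0], [0, 0, 0], 60], [[0.022, 0, 0], [0, 0, 0], 60], [[0.024, 0, 0], [0, 0, 0], 60], [[0.024, 0, 0], [0, 0, 0], 60], [[0.024, 0, 0], [0, 0, 0], 60]]}}

```text
clock: 16.28
position: [0.5898, -0.0368, 0.0103]
orientation: [[0.987, -0.161, 0.0], [-0.161, -0.987, -0.0], [0.0, 0.0, -1.0]]
contact_force: [-0.6, 0.2, -0.2]
width: 0.698
grip_force: 0.5
```

Emit:
{"op": "step_arm", "data": {"moves": [[[0.001, 0, 0], [0, 0, 0], 60], [[0.002, 0, 0], [0, 0, 0], 60], [[0.003, 0, 0], [0, 0, 0], 60], [[0.004, 0, 0], [0, 0, 0], 60], [[0.005, 0, 0], [0, 0, 0], 60], [[0.006, 0, 0], [0, 0, 0], 60], [[0.006, 0, 0], [0, 0, 0], 60], [[0.006, 0, 0], [0, 0, 0], 60], [[0.006, 0, 0], [0, 0, 0], 60], [[0.006, 0, 0], [0, 0, 0], 60]]}}

```text
clock: 17.12
position: [0.5911, -0.0369, 0.0103]
orientation: [[0.987, -0.161, -0.0], [-0.161, -0.987, -0.0], [-0.0, 0.0, -1.0]]
contact_force: [-2.1, 1.0, 1.3]
width: 0.702
grip_force: 1.6
```

Emit:
{"op": "step_arm", "data": {"moves": [[[0.001, 0, 0], [0, 0, 0], 60], [[0.002, 0, 0], [0, 0, 0], 60], [[0.003, 0, 0], [0, 0, 0], 60], [[0.004, 0, 0], [0, 0, 0], 60], [[0.004, 0, 0], [0, 0, 0], 60], [[0.004, 0, 0], [0, 0, 0], 60], [[0.004, 0, 0], [0, 0, 0], 60], [[0.004, 0, 0], [0, 0, 0], 60], [[0.004, 0, 0], [0, 0, 0], 60], [[0.004, 0, 0], [0, 0, 0], 60]]}}

```text
clock: 17.95
position: [0.5911, -0.0369, 0.0102]
orientation: [[0.987, -0.161, -0.003], [-0.161, -0.987, 0.0], [-0.003, 0.0, -1.0]]
contact_force: [-8.7, 1.7, 4.7]
width: 0.706
grip_force: 4.4
```

Stalled at x = -106 mm with 8.7 N, so the rack is on the back fence. Retreat and look.

Emit:
{"op": "step_arm", "data": {"moves": [[[-0.05, 0, 0], [0, 0, 0], 60], [[-0.12, 0, 0], [0, 0, 0], 60], [[-0.15, 0, -0.08], [0, 0, 0], 60], [[-0.15, 0, -0.22], [0, 0, 0], 60], [[-0.15, 0, -0.36], [0, 0, 0], 60], [[-0.15, -0.08, -0.46], [0, 0, 0], 60], [[-0.15, -0.22, -0.5], [0, 0, 0], 60], [[-0.15, -0.38, -0.5], [0, 0, 0], 60], [[-0.15, -0.54, -0.5], [0, 0, 0], 60], [[-0.15, -0.7, -0.5], [0, 0, 0], 60]]}}

```text
clock: 18.78
position: [0.5842, 0.1433, 0.1361]
orientation: [[0.987, -0.162, 0.003], [-0.162, -0.987, 0.0], [0.003, -0.001, -1.0]]
contact_force: [0.3, 0.1, 0.6]
width: 0.705
grip_force: 0.0
```

```bash
python3 -c "
from h import *
d=rack();cv2.imwrite('pics/t4.png',cv2.resize(d['color'][100:330,250:520],None,fx=2.4,fy=2.4));print(r.get_state()['position'])"
```

```text
rack st [-0.0486  0.0675] [130.   94.7] ang 0.3
[0.58402677 0.1503441  0.13561266]
```

View pics/t4.png

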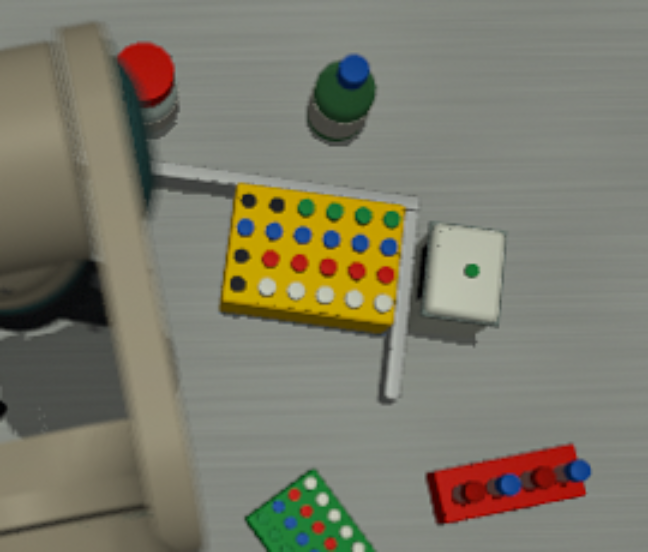

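The picture shows the rack over the mark, against both fences, with its top corners near (349,177), (419,185) and (413,235) in the full picture. It measures (-48.6, 67.5) mm and 0.3°, which agrees with the stall contacts. The stand, bottle and jar are where they were, so I hand in.

```bash
python3 -c "
from h import *
print(r.sign_off())"
```

```text
the job is handed in; nothing more can be done
None
```

I pushed the rack flat into the station corner and handed the job in at about 19 s; the hand-in gave no verdict. My last measurement put it at x = -48.6 mm, y = 67.5 mm and 0.3° from square, inside all three limits, and the bottle, jar and stand were never touched.

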